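# Squeeze a stage-plate plug home with locking pliers, then trip the release

## Task

Two pairs of locking pliers are bolted to the microscope bench; one has an aluminium stage plate lying in its open jaws with the centre plug still standing proud. On that pair, push the raised grip all the way down until it locks over centre and stays shut on the plug by itself with your hand off it, then press the release lever behind the grip so that the pliers spring open again, leaving the plate lying free on the lower jaw with its plug pressed in. Do not touch the empty pair.

Things in the scene. Friction and masses are not known exactly. Their poses are not given: they have to be found in the camera images.
- pliers: The loaded steel locking pliers on a fixed black block 265 x 52 mm. Origin on the bench under the grip's pivot (80 mm up); z up, +x to the jaws, -x to the tail (grip, then release paddle), y across. Cheeks, 43 mm over all, rise 53 mm beside the grip, 86 mm at the pivots. Lower jaw: block 70 x 60 mm, top 52 mm up, centred at x = 122 mm; the upper jaw's round sprung foot comes down at x = 120 mm.
- pliers_grip (a joint): Grip angle, rad: 0.75 = open, bar slopes up and away to a tip 170 mm up; 0 = shut on its stop, level, upper face 86 mm up. Bar 24 mm wide, 12 thick, from the pivot to x = -124 mm. Shut fingers pushing straight down at x = -62 mm take it from open to the stop (up to 8 N; past centre, at 0.2, it snaps shut); it then stays shut by itself while the jaw bites the plug. Sprung open.
- pliers_release (a joint): Release lever angle, rad: 0 at rest (springs back), grows as its paddle is pushed down, stop at 0.45 (paddle 30 mm down). The paddle, 24 mm wide, sticks out behind the grip from x = -142 to -194 mm of the pliers, upper face 55 mm up. Pushing it 25 mm down at about x = -170 mm (under 6 N) kicks the shut grip back over centre; springs then throw it open.
- plug (a point): Top centre of the dark steel plug, 28 mm in diameter, in the middle of the loose aluminium stage plate (75 x 110 x 6 mm, 150 g) lying on the lower jaw under the open upper jaw. Proud: 64.5 mm above the bench; pressed in (5 mm stroke): 59.5 mm. Tight fit: it stays where it is pushed.
- spare: The empty pair of locking pliers, same shape and axes as the loaded pair, nothing in its jaws; springs open and does not lock without a part. Not to be touched.
There are look-alikes about, which are no part of the job. What is shaped like the part that bears plug but pink or red is not meant.

How it is judged:
By the outcome, as a careful person would: the job done as asked, in the order asked, and still so for the second after the job is handed in, with the robot touching nothing.
It also fails if it takes over 38 s, if anything falls off the work surface, if the arm or the gripper's body presses on something with over 40 N, if the wrist force passes 120 N, or if a joint passes its speed limit or range.

## Robot

A 7-joint arm with a two-finger parallel gripper is mounted at the origin on the work surface. World frame = base frame: x ahead of the robot, y to its left, z up, the work surface at z = 0. Lengths are in m, angles in rad, forces in N, time in s.
With the tool pointing down it reaches from about 0.4 to 0.75 m from the base axis. Payload 19.5 kg.
Tool frame: the origin (TCP) lies at the very end of the fingers, on their centre line; the grasp point (between the pads) lies 19 mm behind it; z points along the fingers, x is the direction in which the jaws open and shut, and the axes are right-handed (so a half turn about z gives the same grasp; the last joint's range is limited). The gripper opens to 85 mm and grips with 20 to 120 N. Pads are 22 mm wide; open, the fingers measure 114 mm over their backs; the gripper's body (76 mm by 85 mm) begins 54 mm behind the grasp point. The pads swing forward as they close: fully open they stand 13 mm farther back than shut.
Start: joints at [1.199, 0.707, -0.028, 1.485, 0.022, 0.951, -0.075], TCP at [0.186, -0.544, 0.231] pointing down, gripper open.
Joint ranges: [-2.71, 2.71], [-0.32, 2.16], [-1.57, 1.52], [0, 2.45], [-1.46, 4.6], [0, 2.02], [-2.83, 2.83]. Speed limits (rad/s): [1.89, 1.89, 2.57, 2.57, 3.01, 3.01, 3.01].

## Interface

Orientations are given as a unit quaternion [w, x, y, z].
In Python, from bench import observe, capture, job gives the robot as it stands. The module is installed in compiled form; this text tells all that it offers.
- The arm moves only by the tool servo_tool, never from a script. Its argument "steps" is text: rows parted by semicolons, each of 6 numbers parted by spaces: the shift along the tool's x, y, z in m, then the turn, a rotation vector about the tool's x, y, z in rad. In form: dx dy dz ax ay az; .... A call has 1 to 5 rows; each row shifts and turns the commanded pose from where the row before left it, along the tool's axes as they then stand; what a row does not reach is not made up. A row lasts 1/12 s, in which the tool goes at most 41.7 mm and 7.16 degrees, less where a joint would pass 70% of its speed; a pose out of reach is approached as far as the arm can. A call with a gripper value outside its range is refused whole. "gripper" is the opening, from 0 (shut) to 1 (fully open), set as the call begins (left out, the last holds). The fingers move at their own pace and stop on an object; "squeeze" is the grip in N (left out, the last holds). Time passes only in rows, so rows that do not move let the fingers close. It gives the time, the measured TCP pose, the force and the opening at its end, in the units of the state.
- observe(): the state, without advancing time (a new reading comes with each control period).
- capture(name): name is "scene" or "side" or "wrist"; returns a dict with "color" (420x560x3 uint8, blue, green, red), "range_z" (420x560 float32, m along the optical axis (not along the pixel's ray), 0 where there is no reading), "K" (3x3 intrinsics, pixels), "view" (4x4, takes a point from world to camera coordinates); the wrist camera has in their place "hand_eye" (4x4, takes a point from camera to tool coordinates, whose origin is the TCP and whose axes are the tool frame's). Camera axes: x right, y down, z forward; pixel columns grow to the right and rows downward; lengths in m; the calibration is good to about 2 mm. The wrist camera is an equidistant fisheye: a pixel r from the principal point sees the ray r / f radians off the axis. A picture is of the moment at which its call begins: read the wrist's pose just before it.
- job.hand_in(): hands the job in, once; it reports no verdict.
The state is a dict: "clock": time; "joints": joint angles; "qvel": joint speeds; "joint_torque": joint torques, N m; "ee_pos": TCP position; "orientation": TCP orientation; "contact_force": force on the tool from outside, world axes, zero at the start; "wrist_torque": the same for the moment, N m; "finger_gap": finger opening in m.
Only numpy, scipy, OpenCV 4.12 (cv2) and the standard library are available. Lean on these libraries where they do the work, as an engineer would, in place of code of your own. Each camera call takes 0.05 s, during which the arm holds its last target. There are 200 camera calls.

## Working session

There is one attempt and no reset: what is moved stays moved. The work goes in short steps, Python scripts to look and compute and a tool call to move; the robot and the scene stay as the last step left them, time stands still between calls to the robot, and variables do not carry over. Pictures are saved under pics/ and viewed, about 8 in all and at most 12, crops included, and the job is handed in when it is done.

Besides the shell and the picture viewer there is one more tool, called after "Call:" as name(argument=value, ...) on one line, values as JSON. servo_tool: Moves the arm, as the interface text tells. Its arguments: {"type":"object","properties":{"steps":{"type":"string"},"gripper":{"type":"number"},"squeeze":{"type":"number"}},"required":["steps"]}

```bash
mkdir -p pics
cat > h.py <<'E'
import numpy as np,cv2
from bench import observe,capture
def world(c,u,v,z=None):
    # pixel -> world by range (z None) or on plane z
    K=c["K"];T=np.linalg.inv(c["view"])
    r=np.array([(u-K[0,2])/K[0,0],(v-K[1,2])/K[1,1],1.])
    if z is None: return T[:3,:3]@(r*c["range_z"][int(v),int(u)])+T[:3,3]
    d=T[:3,:3]@r;o=T[:3,3];return o+d*(z-o[2])/d[2]
E
python3 - <<'E'
from h import *
s=observe();print(s)
for n in("scene","side"):
    c=capture(n);cv2.imwrite(f"pics/{n}0.png",c["color"]);np.savez(f"{n}0.npz",**c)
E
```

```text
{'clock': 0.0, 'joints': array([ 1.19927429,  0.70707084, -0.02761609,  1.48500795,  0.02200084,
        0.95089877, -0.07552562]), 'qvel': array([ 0.00140728, -0.00016571,  0.00171065,  0.00045391,  0.00171957,
        0.00105996, -0.00069528]), 'joint_torque': array([-3.84240111e-04, -8.83190131e+01,  1.23364516e+00, -2.36171633e+01,
        1.68072945e-02,  6.24829539e-03, -4.54948633e-05]), 'ee_pos': array([ 0.18613954, -0.54375529,  0.23084383]), 'orientation': array([-2.99704487e-04,  8.13587762e-01, -5.81441881e-01, -4.50633370e-04]), 'contact_force': array([0.02388532, 0.27018806, 0.28003496]), 'wrist_torque': array([ 0.06217962, -0.02170113, -0.03319517]), 'finger_gap': 0.08515357202346104}
```

View pics/scene0.png

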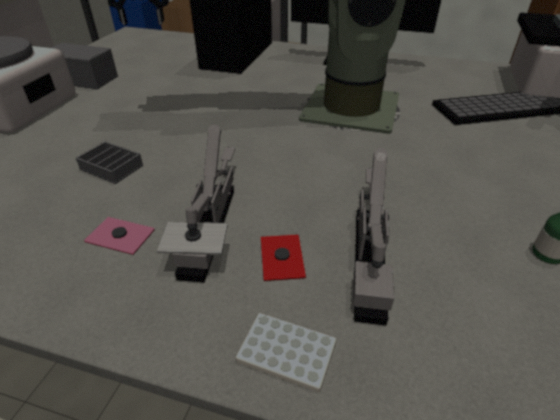

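View pics/side0.png

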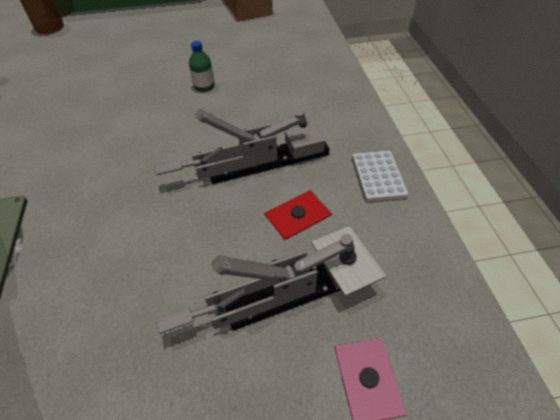

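Loaded pair: in scene, the plate is at (193,238) and the grip tip at (213,132). In side, the plate is at (348,258), the grip tip at (222,265) and the paddle at (176,321). Look-alikes: the empty pair at scene (375,240) / side (265,145), and the pink (120,233) and red (283,256) plates lying on the bench. I choose the pair with the silver plate. Next I measure it.

Run:
```python
from h import *
S=dict(np.load("scene0.npz"));D=dict(np.load("side0.npz"))
def p(n,c,u,v):print(n,u,v,world(c,u,v).round(3))
for n,u,v in[("griptip",222,265),("paddle",176,321),("paddleL",163,322),("paddleR",190,319),("plate",365,275),("foot",347,243),("pivotend",290,270),("spare tip",205,116),("sparejaw",305,147),("bench",300,400),("sparepaddle",172,170)]:p(n,D,u,v)
for n,u,v in[("griptip",213,132),("gripmid",211,160),("plateL",172,240),("plateR",215,240),("foot",194,232),("sparetip",379,157),("sparejaw",374,285),("robotbase",340,110)]:p(n,S,u,v)
# cloud of the neighbourhood, by height bands
for n,c in(("scene",S),("side",D)):
    v,u=np.mgrid[0:420,0:560];K=c["K"];r=c["range_z"];T=np.linalg.inv(c["view"])
    P=np.stack([(u-K[0,2])/K[0,0]*r,(v-K[1,2])/K[1,1]*r,r],-1)@T[:3,:3].T+T[:3,3]
    np.save(n+"P.npy",P)
    print(n,T[:3,3])
    col=c["color"].astype(int);white=(col.min(-1)>120)&(P[...,2]>.04)&(P[...,2]<.075)&(r>0)
    q=P[white];print(len(q),q.min(0),q.max(0)) if len(q) else 0
im=cv2.resize(D["color"][220:350,145:400],None,fx=3,fy=3,interpolation=cv2.INTER_CUBIC);cv2.imwrite("pics/crop1.png",im)
```

```text
griptip 222 265 [ 0.524 -0.211  0.165]
paddle 176 321 [ 0.44  -0.224  0.054]
paddleL 163 322 [ 0.422 -0.222  0.055]
paddleR 190 319 [ 0.461 -0.225  0.055]
plate 365 275 [ 0.736 -0.205  0.056]
foot 347 243 [ 0.709 -0.176  0.112]
pivotend 290 270 [ 0.62  -0.184  0.075]
spare tip 205 116 [0.522 0.112 0.158]
sparejaw 305 147 [0.713 0.117 0.044]
bench 300 400 [ 0.6   -0.35  -0.003]
sparepaddle 172 170 [0.439 0.096 0.052]
griptip 213 132 [ 0.525 -0.2    0.158]
gripmid 211 160 [ 0.566 -0.191  0.12 ]
plateL 172 240 [ 0.733 -0.197  0.057]
plateR 215 240 [ 0.711 -0.126  0.056]
foot 194 232 [ 0.711 -0.165  0.065]
sparetip 379 157 [0.521 0.121 0.155]
sparejaw 374 285 [0.729 0.152 0.052]
robotbase 340 110 [ 0.084 -0.018  0.027]
scene [1.1702941  0.13257178 0.54626989]
12 [ 0.72653617 -0.17846635  0.05508991] [ 0.74268633 -0.11287573  0.05836413]
side [ 0.55450121 -0.49333927  0.61297618]
1803 [ 0.42610941 -0.23018616  0.05057752] [0.7664722  0.14613195 0.06087794]
```

View pics/crop1.png

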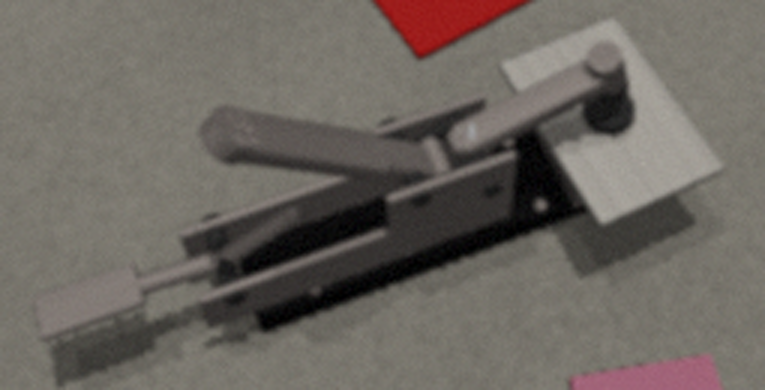

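Close crop: the chosen pair has the silver plate with the dark plug under the foot (crop (608,110)). The grip is open (tip at (225,130)) and the paddle is behind it (90,300). Next I fit the axis.

Run:
```python
from h import *
P=np.load("sideP.npy");c=dict(np.load("side0.npz"))
def sel(P,x0,x1,y0,y1,z0,z1):
    m=(P[...,0]>x0)&(P[...,0]<x1)&(P[...,1]>y0)&(P[...,1]<y1)&(P[...,2]>z0)&(P[...,2]<z1);return P[m]
q=sel(P,.40,.475,-.26,-.19,.05,.06);r=cv2.minAreaRect(q[:,:2].astype(np.float32)*1000);print("paddle",len(q),r,q.mean(0))
for n in("scene","side"):
    P=np.load(n+"P.npy")
    g=sel(P,.5,.63,-.25,-.15,.095,.18);print(n,"grip",len(g),g.mean(0))
    vx=cv2.fitLine(g.astype(np.float32),cv2.DIST_HUBER,0,1e-4,1e-4).ravel();print(vx,np.arctan2(vx[1],vx[0]))
    pl=sel(P,.64,.8,-.27,-.08,.052,.062);r=cv2.minAreaRect(pl[:,:2].astype(np.float32)*1000);print("plate",len(pl),r)
    b=sel(P,.64,.8,-.27,-.08,.085,.13);print("arm",len(b),b.mean(0))
# plug pixel mask in side
C=c["color"].astype(int)
m=(C.max(-1)<50)[245:270,335:362]
print(C[257,335:362].max(-1)); print(world(c,348,257,.0645))
```

```text
paddle 606 ((443.49127197265625, -218.8822021484375), (64.29061889648438, 24.751039505004883), 11.81434154510498) [ 0.44030728 -0.22079125  0.0537696 ]
scene grip 661 [ 0.55206652 -0.19473061  0.13030057]
[ 0.72052103  0.1360085  -0.67996407  0.55206215 -0.19472925  0.13029955] 0.18656884
plate 1760 ((699.1956787109375, -171.20423889160156), (113.95024108886719, 110.3337631225586), 14.579902648925781)
arm 381 [ 0.69415779 -0.16665343  0.09868471]
side grip 1032 [ 0.54997253 -0.20253666  0.13522071]
[ 0.7226158   0.13333094 -0.6782693   0.56642854 -0.20004602  0.11998282] 0.18245943
plate 2093 ((695.9356689453125, -174.42918395996094), (121.16194152832031, 110.85398864746094), 14.14733600616455)
arm 756 [ 0.68230337 -0.17640532  0.09761935]
[ 99 103 101  83  55  32  25  28  24  20  28  22  26  19  30  24  36  37
  43  41  57 104 147 160 160 161 160]
[ 0.71691586 -0.17243445  0.0645    ]
```

Call:
servo_tool(steps="-0.0148 -0.0319 0 0 0 0.03; -0.015 -0.032 0 0 0 0.03; -0.015 -0.032 0 0 0 0.03; -0.015 -0.032 0 0 0 0.03; -0.015 -0.032 0 0 0 0.023", gripper=0)

```text
clock: 0.52
ee_pos: [0.3212, -0.428, 0.2312]
orientation: [-0.0, 0.769, -0.639, -0.0]
contact_force: [0.6, -0.7, 0.0]
finger_gap: 0.0257
```

```bash
cat >> h.py <<'E'
def togo(tx,ty,tz):
    from scipy.spatial.transform import Rotation as R
    s=observe();q=s["orientation"];r=R.from_quat([*q[1:],q[0]])
    d=np.array([tx,ty,tz])-s["ee_pos"]
    print("t",s["clock"],"tcp",s["ee_pos"].round(4),"xang",np.arctan2(*r.as_matrix()[[1,0],0]).round(3),"tool shift",r.inv().apply(d).round(4),"F",s["contact_force"].round(1),"gap",s["finger_gap"])
E
python3 -c "
from h import *
togo(.541,-.2035,.225)
print(capture('wrist')['hand_eye'].round(3))"
```

```text
t 0.5167 tcp [ 0.3212 -0.428   0.2312] xang -1.386 tool shift [-0.1803 -0.2573  0.0062] F [ 0.6 -0.7  0. ] gap 0.025727475886678078
[[ 1.    -0.002 -0.     0.   ]
 [ 0.002  0.962  0.272 -0.069]
 [-0.    -0.272  0.962 -0.143]
 [ 0.     0.     0.     1.   ]]
```

Call:
servo_tool(steps="-0.02 -0.0286 0 0 0 0; -0.02 -0.0286 0 0 0 0; -0.02 -0.0286 0 0 0 0; -0.02 -0.0286 0 0 0 0; -0.02 -0.0286 0 0 0 0")

```text
clock: 0.98
ee_pos: [0.443, -0.3033, 0.2312]
orientation: [0.0, 0.77, -0.638, -0.0]
contact_force: [0.2, -1.1, 0.1]
finger_gap: 0.0002
```

Call:
servo_tool(steps="-0.02 -0.0286 0 0 0 0; -0.02 -0.0286 0 0 0 0; -0.02 -0.0286 0 0 0 0; -0.02 -0.0286 0 0 0 0; 0 0 0 0 0 0")

```text
clock: 1.4
ee_pos: [0.5436, -0.1987, 0.2305]
orientation: [-0.002, 0.772, -0.635, -0.001]
contact_force: [-0.9, 2.0, -0.0]
finger_gap: 0.0004
```

Run:
```python
from h import *
togo(.541,-.2035,.16)
w=capture("wrist");cv2.imwrite("pics/w1.png",w["color"]);c=capture("side")
cv2.imwrite("pics/both1.png",np.hstack([cv2.resize(w["color"],(400,300)),cv2.resize(c["color"][130:430,100:500],(400,300))]))
```

```text
t 1.4 tcp [ 0.5436 -0.1987  0.2305] xang -1.377 tool shift [0.0044 0.0036 0.0705] F [-0.9  2.  -0. ] gap 0.00043295434531466346
```

View pics/both1.png

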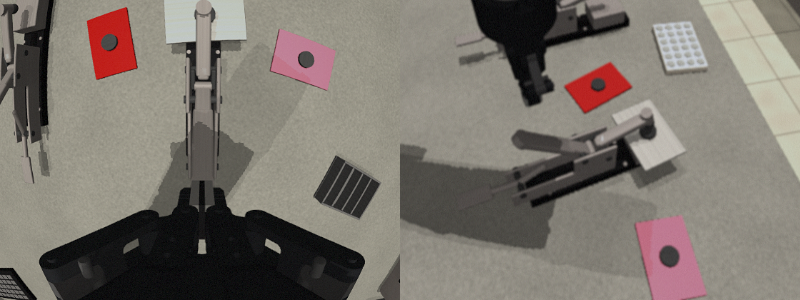

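The wrist view shows the pliers axis running vertically at column ≈203 of 400, in line with the shut fingers (201). The plate and plug are ahead at the top, and the side view shows the fingers above the grip, clear of it. I go down.

Call:
servo_tool(steps="0.003 0.0036 0.03 0 0 0; 0 0 0.03 0 0 0; 0 0 0.01 0 0 0; 0 0 0.01 0 0 0; 0 0 0.01 0 0 0")

```text
clock: 1.92
ee_pos: [0.5369, -0.209, 0.1415]
orientation: [-0.0, 0.77, -0.638, 0.0]
contact_force: [-0.1, -0.2, 1.6]
finger_gap: 0.0004
```

Call:
servo_tool(steps="0 0 0.01 0 0 0; 0 0 0.01 0 0 0; 0 0 0.01 0 0 0; 0 0 0.01 0 0 0; 0 0 0.01 0 0 0")

```text
clock: 2.33
ee_pos: [0.5369, -0.2087, 0.0912]
orientation: [-0.0, 0.77, -0.638, 0.0]
contact_force: [0.6, -0.0, 1.2]
finger_gap: -0.0001
```

Run:
```python
from h import *
togo(.541,-.2005,.085)
c=capture("side");cv2.imwrite("pics/s2.png",cv2.resize(c["color"][180:380,130:420],None,fx=2,fy=2))
```

```text
t 2.3333 tcp [ 0.5369 -0.2087  0.0912] xang -1.384 tool shift [-0.0073 -0.0055  0.0062] F [ 0.6 -0.   1.2] gap -9.193526218452251e-05
```

View pics/s2.png

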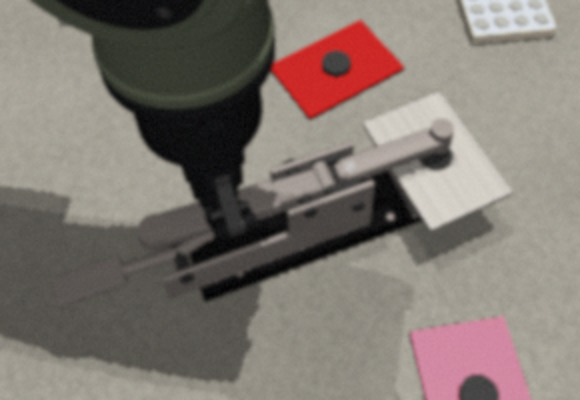

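The grip follows and is almost level under the fingers (crop (230,205)), and the foot is on the plug. I push to the stop.

Call:
servo_tool(steps="-0.003 0 0.002 0 0 0; -0.002 0 0.002 0 0 0; 0 0 0.002 0 0 0; 0 0 0.002 0 0 0; 0 0 0 0 0 0")

```text
clock: 2.8
ee_pos: [0.5362, -0.203, 0.0848]
orientation: [-0.001, 0.77, -0.638, 0.0]
contact_force: [-9.3, 7.0, 31.1]
finger_gap: -0.0
```

```bash
python3 -c "
from h import *
togo(.541,-.2035,.086)"
```

```text
t 2.8 tcp [ 0.5362 -0.203   0.0848] xang -1.384 tool shift [ 0.0014 -0.0046 -0.0012] F [-9.3  7.  31.1] gap -8.131711778442371e-06
```

On the stop (31 N). Lift off and check that it stays shut.

Call:
servo_tool(steps="0 0 -0.01 0 0 0; 0 0 -0.02 0 0 0; 0 0 -0.03 0 0 0; 0 0 -0.03 0 0 0; 0 0 0 0 0 0")

```text
clock: 3.22
ee_pos: [0.5377, -0.2042, 0.1786]
orientation: [-0.001, 0.77, -0.638, 0.003]
contact_force: [0.7, -0.9, 0.4]
finger_gap: -0.0002
```

Call:
servo_tool(steps="0 0.02 0 0 0 0.12; 0 0.02 0 0 0 0.12; 0 0.02 0 0 0 0.12; 0 0.02 0 0 0 0.12; 0 0.02 0 0 0 0.12")

```text
clock: 3.63
ee_pos: [0.4365, -0.1985, 0.1737]
orientation: [0.0, -0.544, 0.839, -0.0]
contact_force: [0.4, 0.2, -0.3]
finger_gap: -0.0003
```

Run:
```python
from h import *
togo(.428,-.225,.17)
c=capture("side");cv2.imwrite("pics/s3.png",cv2.resize(c["color"][180:380,130:420],None,fx=2,fy=2))
for u,v in((250,280),(260,278),(270,275),(240,282),(348,258),(176,321)):print(u,v,world(c,u,v).round(3))
```

```text
t 3.6333 tcp [ 0.4365 -0.1985  0.1737] xang -1.991 tool shift [ 0.0277 -0.003   0.0037] F [ 0.4  0.2 -0.3] gap -0.0003260313544479196
250 280 [ 0.557 -0.195  0.085]
260 278 [ 0.572 -0.195  0.087]
270 275 [ 0.587 -0.192  0.085]
240 282 [ 0.542 -0.196  0.086]
348 258 [ 0.718 -0.171  0.058]
176 321 [ 0.44  -0.223  0.053]
```

View pics/s3.png

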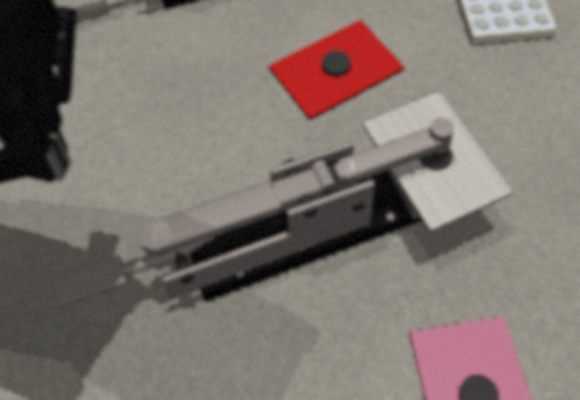

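The grip stays level by itself: upper face measured at 0.085–0.087 m, against 0.086 expected, with the hand off. I finish the quarter turn so the wrist camera stays clear of the springing grip.

Call:
servo_tool(steps="0 0 0 0 0 0.12; 0 0 0 0 0 0.12; 0 0 0 0 0 0.12; 0 0 0 0 0 0.12; 0 0 0 0 0 0.12")

```text
clock: 4.1
ee_pos: [0.4377, -0.1981, 0.1737]
orientation: [0.0, -0.273, 0.962, -0.0]
contact_force: [-0.2, 0.3, 0.6]
finger_gap: 0.0001
```

Call:
servo_tool(steps="0 0 0 0 0 0.12; 0 0 0 0 0 0.12; 0 0 0 0 0 0.12; 0 0 0 0 0 0; 0 0 0 0 0 0")

```text
clock: 4.52
ee_pos: [0.4376, -0.198, 0.1734]
orientation: [0.0, -0.101, 0.995, -0.0]
contact_force: [-0.5, -0.0, -0.2]
finger_gap: -0.0001
```

```bash
python3 -c "
from h import *
togo(.431,-.224,.075);print(observe()['joints'].round(2))"
```

```text
t 4.5167 tcp [ 0.4376 -0.198   0.1734] xang -2.94 tool shift [ 0.0117 -0.0241  0.0984] F [-0.5 -0.  -0.2] gap -6.330008614830452e-05
[ 0.07  0.72  0.52  1.91 -0.57  0.66 -1.99]
```

Call:
servo_tool(steps="0.0117 -0.0241 0 0 0 0; 0 0 0.02 0 -0.085 0; 0 0 0.02 0 -0.085 0; 0 0 0.01 0 -0.08 0; 0 0 0 0 0 0")

```text
clock: 4.93
ee_pos: [0.4332, -0.2234, 0.1288]
orientation: [0.106, -0.099, 0.989, 0.014]
contact_force: [-1.0, -0.4, -0.3]
finger_gap: -0.0001
```

Run:
```python
from h import *
togo(.432,-.224,.07);togo(.432,-.224,.028)
c=capture("side");cv2.imwrite("pics/s4.png",cv2.resize(c["color"][150:380,80:390],None,fx=2,fy=2))
```

```text
t 4.9333 tcp [ 0.4332 -0.2234  0.1288] xang -2.942 tool shift [ 0.0137 -0.0007  0.0572] F [-1.  -0.4 -0.3] gap -0.00012008636520953789
t 4.9333 tcp [ 0.4332 -0.2234  0.1288] xang -2.942 tool shift [ 0.0226 -0.001   0.0982] F [-1.  -0.4 -0.3] gap -0.00012008636520953789
```

View pics/s4.png

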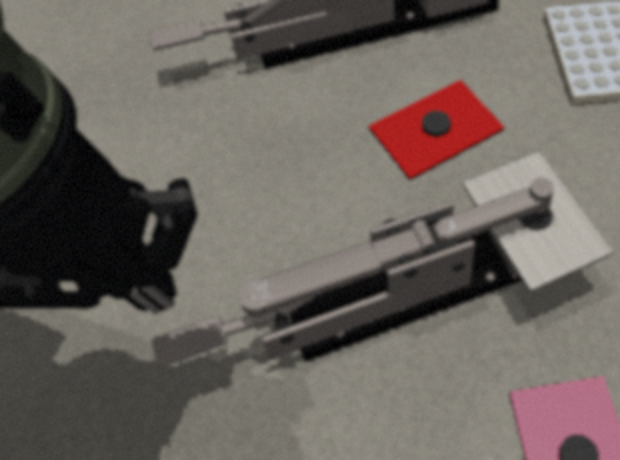

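The grip is still shut with the hand off. The knuckle at crop (185,195) points toward the grip, so I measure its clearance.

Run:
```python
from h import *
c=capture("side");t=observe()["ee_pos"]
for u,v in((172,243),(174,255),(170,265),(158,296)):
    p=world(c,u,v);d=p-t;print(u,v,p.round(3),"ahead of tip",(d[0]*.983+d[1]*.186).round(3),"above",d[2].round(3))
```

```text
172 243 [ 0.474 -0.212  0.232] ahead of tip 0.041 above 0.102
174 255 [ 0.476 -0.229  0.231] ahead of tip 0.04 above 0.102
170 265 [ 0.468 -0.23   0.213] ahead of tip 0.031 above 0.083
158 296 [ 0.44  -0.235  0.156] ahead of tip 0.003 above 0.026
```

Clearance is good: the knuckle will be about 19 mm behind the grip's arc. I go down onto the paddle.

Call:
servo_tool(steps="0.0069 0 0.0286 0 0 0; 0.0068 0 0.0286 0 0 0; 0.0018 0 0.0082 0 0 0; 0.0018 0 0.0082 0 0 0; 0.0018 0 0.0082 0 0 0")

```text
clock: 5.45
ee_pos: [0.4379, -0.2262, 0.0494]
orientation: [0.1, -0.101, 0.99, 0.015]
contact_force: [-1.1, 1.1, 3.0]
finger_gap: 0.0002
```

Call:
servo_tool(steps="0.0012 0 0.005 0 0 0; 0.0012 0 0.005 0 0 0; 0.001 0 0.004 0 0 0; 0 0 0 0 0 0")

```text
clock: 5.78
ee_pos: [0.4401, -0.2287, 0.0383]
orientation: [0.098, -0.1, 0.99, 0.017]
contact_force: [0.5, 0.2, 2.1]
finger_gap: 0.0
```

Run:
```python
from h import *
togo(.432,-.224,.025)
c=capture("side");cv2.imwrite("pics/s5.png",cv2.resize(c["color"][150:380,80:390],None,fx=2,fy=2))
```

```text
t 5.7833 tcp [ 0.4401 -0.2287  0.0383] xang -2.941 tool shift [0.0095 0.006  0.0117] F [0.5 0.2 2.1] gap 3.678828809537824e-05
```

View pics/s5.png

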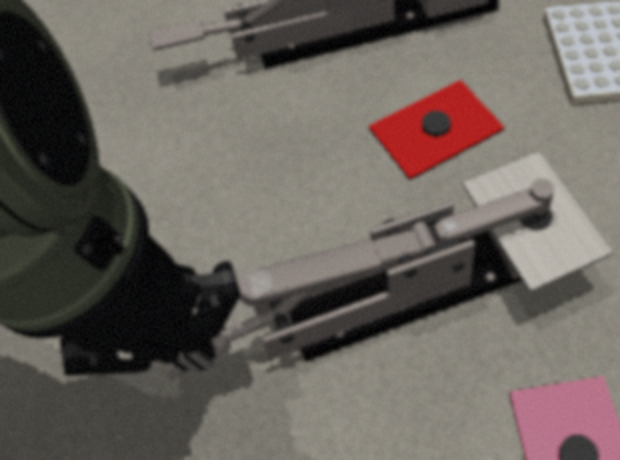

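The paddle is pressed partway and the grip is still shut. The arm drifts about 8 mm toward the grip, so I check the joints for a limit.

Run:
```python
from h import *
print(observe()['joints'].round(3))
togo(.430,-.224,.0383)
```

```text
[ 5.990e-01  9.190e-01 -1.740e-01  2.086e+00 -9.800e-01  1.000e-03
 -1.458e+00]
t 5.8333 tcp [ 0.44   -0.2287  0.0385] xang -2.942 tool shift [ 0.0087  0.0066 -0.0014] F [0.4 0.4 1.6] gap -2.0462687045025887e-05
```

j6 is at its lower limit because of the tilt. I back off and halve the tilt.

Call:
servo_tool(steps="0 0 -0.015 0 0 0; 0 0 -0.015 0 0 0; 0 0 0 0 0.06 0; 0 0 0 0 0.06 0; 0 0 0 0 0 0")

```text
clock: 6.25
ee_pos: [0.4355, -0.2293, 0.0676]
orientation: [0.046, -0.103, 0.994, 0.012]
contact_force: [1.5, 2.1, 0.0]
finger_gap: 0.0003
```

Run:
```python
from h import *
print(observe()['joints'].round(3))
togo(.428,-.225,.055);togo(.428,-.225,.025)
```

```text
[ 0.334  0.875  0.237  2.015 -0.912  0.32  -1.576]
t 6.25 tcp [ 0.4355 -0.2293  0.0676] xang -2.936 tool shift [0.0076 0.0056 0.0121] F [1.5 2.1 0. ] gap 0.00027696914053404177
t 6.25 tcp [ 0.4355 -0.2293  0.0676] xang -2.936 tool shift [0.0104 0.0052 0.0419] F [1.5 2.1 0. ] gap 0.00027696914053404177
```

Call:
servo_tool(steps="0.0076 0.005 0.006 0 0 0; 0.0005 0 0.008 0 0 0; 0.0006 0 0.007 0 0 0; 0.0006 0 0.007 0 0 0; 0 0 0 0 0 0")

```text
clock: 6.67
ee_pos: [0.4259, -0.226, 0.0372]
orientation: [0.047, -0.1, 0.994, 0.014]
contact_force: [-0.3, 0.6, 1.7]
finger_gap: -0.0001
```

Run:
```python
from h import *
print(observe()['joints'].round(3))
togo(.428,-.225,.025)
c=capture("side")
for u,v in((215,290),(225,288),(235,284),(240,282),(260,278)):print(u,v,world(c,u,v).round(3))
```

```text
[ 0.418  0.92   0.093  2.057 -0.974  0.18  -1.507]
t 6.6667 tcp [ 0.4259 -0.226   0.0372] xang -2.942 tool shift [-0.0011  0.0003  0.0124] F [-0.3  0.6  1.7] gap -6.198645578842114e-05
215 290 [ 0.496 -0.153 -0.001]
225 288 [ 0.513 -0.153 -0.001]
235 284 [ 0.531 -0.148 -0.002]
240 282 [ 0.54  -0.148  0.001]
260 278 [ 0.571 -0.206  0.106]
```

Run:
```python
from h import *
c=capture("side");cv2.imwrite("pics/s6.png",cv2.resize(c["color"][150:380,80:390],None,fx=2,fy=2))
```

```text
(no output)
```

View pics/s6.png

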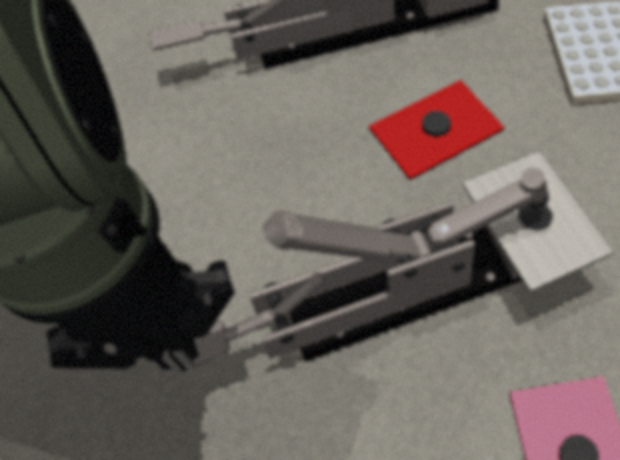

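The pliers have sprung open (grip tip up at crop (280,228), foot lifted). I lift clear and check the plug.

Call:
servo_tool(steps="0 0 -0.015 0 0 0; 0 0 -0.03 0 0 0; 0 0 -0.03 0 0 0; 0 0 -0.03 0 0 0; 0 0 -0.03 0 0 0")

```text
clock: 7.18
ee_pos: [0.4135, -0.2306, 0.1743]
orientation: [0.047, -0.1, 0.994, 0.013]
contact_force: [0.9, 0.4, -0.9]
finger_gap: 0.0002
```

Call:
servo_tool(steps="0 0 0 0 0 0; 0 0 0 0 0 0; 0 0 0 0 0 0")

```text
clock: 7.43
ee_pos: [0.4141, -0.2305, 0.1724]
orientation: [0.047, -0.101, 0.994, 0.014]
contact_force: [-1.1, 0.6, -0.4]
finger_gap: 0.0
```

Run:
```python
from h import *
togo(.428,-.225,.025)
c=capture("side");P0=dict(np.load("side0.npz"))
cv2.imwrite("pics/s7.png",cv2.resize(c["color"][190:340,140:400],None,fx=3,fy=3))
def st(c,m):
    pts=np.array([world(c,u,v) for v,u in zip(*np.nonzero(m)) if c["range_z"][v,u]>0]);return len(pts),np.median(pts,0).round(4),np.percentile(pts[:,2],[10,90]).round(4)
for n,k in(("before",P0),("after",c)):
    dark=np.zeros((420,560),bool);dark[253:265,340:356]=k["color"][253:265,340:356].max(-1)<48
    pl=np.zeros((420,560),bool);pl[262:285,345:375]=k["color"][262:285,345:375].min(-1)>110
    print(n,"plug",st(k,dark),"plate",st(k,pl),"griptip",world(k,222,265).round(3),"paddle",world(k,176,321).round(3))
```

```text
t 7.4333 tcp [ 0.4141 -0.2305  0.1724] xang -2.94 tool shift [-0.0004  0.      0.1482] F [-1.1  0.6 -0.4] gap 7.652639850376818e-06
before plug (150, array([ 0.7148, -0.1734,  0.0636]), array([0.062 , 0.0656])) plate (641, array([ 0.729 , -0.201 ,  0.0574]), array([0.0561, 0.0586])) griptip [ 0.524 -0.211  0.165] paddle [ 0.44  -0.224  0.054]
after plug (122, array([ 0.7152, -0.1706,  0.059 ]), array([0.0577, 0.06  ])) plate (646, array([ 0.7286, -0.2008,  0.0573]), array([0.0561, 0.0586])) griptip [ 0.523 -0.209  0.162] paddle [ 0.441 -0.224  0.055]
```

View pics/s7.png

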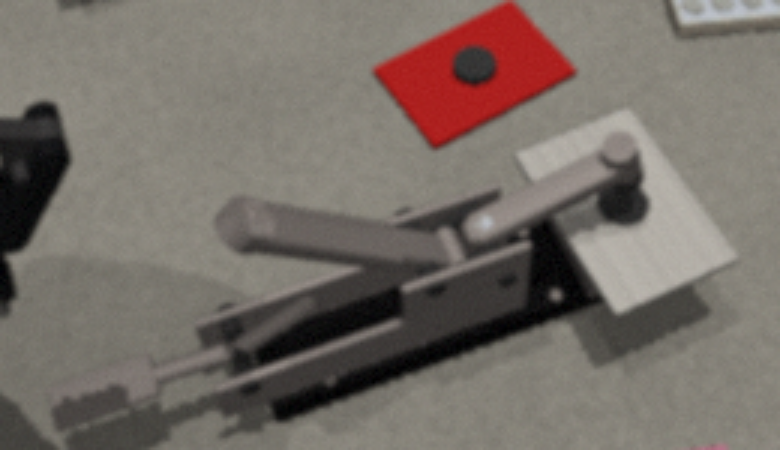

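The grip is open again, the paddle is back at rest, and the plate lies still. The plug (crop (622,203)) has gone from 63.6 to 59.0 mm. The arm is clear, so I hand in.

```bash
python3 -c "
from bench import job
print(job.hand_in())"
```

```text
the job is handed in; nothing more can be done
None
```

The job was done as asked and handed in at about 7.5 s on the clock; no verdict came back. I pushed the grip of the loaded pliers down to its stop (31 N at the wrist). It stayed level by itself with the hand off, its upper face measured at about 86 mm. I then pressed the release paddle and the pliers sprang open.

Last checks, with the robot touching nothing:
- **Plug:** its top went from about 63.6 to 59.0 mm (64.5 and 59.5 expected), so it is pressed in.
- **Plate:** it has not moved and lies on the lower jaw at 57 mm.
- **Grip and paddle:** the grip is back up (tip measured at 162 mm, 165 mm before), and the paddle is back at rest.
- **Empty pair:** I never touched it.

**One failed try:** the first press on the paddle did not release the grip. The tilt I used put joint 6 at its lower limit (last read 0.001 rad, limit 0), so I backed off, halved the tilt and pressed again. I did not see any reading past the limit, but it was only sampled.

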